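# Worn brake pad through the spring flap of the old-parts box

## Robot

A 6-joint arm with a two-finger parallel gripper is mounted at the origin on the work surface. World frame = base frame: x ahead of the robot, y to its left, z up, the work surface at z = 0. Lengths are in mm, angles in rad, forces in N, time in s.
With the tool pointing down it reaches from about 275 to 750 mm from the base axis. Payload 10.2 kg.
Tool frame: the origin (TCP) lies on the mounting face of the last link; the fingertips stand 173 mm ahead of it and the grasp point (between the pads) lies 155 mm ahead of it; z points along the fingers, y is the direction in which the jaws open and shut (so a half turn about z gives the same grasp; the last joint's range is limited). The gripper opens to 85 mm and grips with 20 to 120 N. Pads are 22 mm wide; open, the fingers measure 114 mm over their backs; the gripper's body (76 mm by 85 mm) begins 54 mm behind the grasp point. The pads swing forward as they close: fully open they stand 13 mm farther back than shut.
Start: joints at [-1.433, 0.313, 1.498, -0, 1.331, -0.223], TCP at [185.325, -491.21, 404.694] pointing down, gripper open.
Joint ranges: [-2.94, 2.94], [-0.97, 2.17], [0.19, 2.56], [-1.23, 4.37], [0.02, 3.11], [-2.88, 2.88]. Speed limits (rad/s): [2.39, 2.39, 3.01, 3.14, 3.14, 3.14].

## Interface

Orientations are given as a unit quaternion [w, x, y, z].
In Python, from bench import arm gives the robot as it stands.
- The arm moves only by the tool step_arm, never from a script. Its argument "plan" is a list of rows, each an object with "linear": the shift along the tool's x, y, z in mm, a list of three; "yaw": the turn about the tool's z in rad. A call has 1 to 20 rows; each row shifts and turns the commanded pose from where the row before left it, along the tool's axes as they then stand; what a row does not reach is not made up. A row lasts 1/8 s, in which the tool goes at most 62.5 mm and 10.7 degrees, less where a joint would pass 70% of its speed; a pose out of reach is approached as far as the arm can. A call with a gripper value outside its range is refused whole. "jaw" is the closure, from 0 (fully open) to 1 (shut), set as the call begins (left out, the last holds). The fingers move at their own pace and stop on an object; the grip force is fixed at half the most. Time passes only in rows, so rows that do not move let the fingers close. It gives the time, the measured TCP pose, the force and the opening at its end, in the units of the state.
- arm.get_obs(): the state, without advancing time (a new reading comes with each control period).
- arm.grab_frame(name): name is "side" or "top" or "wrist"; returns a dict with "img" (400x640x3 uint8, blue, green, red), "intrinsics" (3x3 intrinsics, pixels), "rvec" (rotation vector, rad) and "tvec" (3), from world to camera coordinates, as OpenCV has them. Camera axes: x right, y down, z forward; pixel columns grow to the right and rows downward; lengths in mm; the calibration is good to about 2 mm. A picture is of the moment at which its call begins. There is no depth.
- arm.job_done(): hands the job in, once; it reports no verdict.
The state is a dict: "t": time; "joint_positions": joint angles; "joint_vel": joint speeds; "joint_torque": joint torques, N m; "tcp_pos": TCP position; "tool_rot": TCP orientation; "contact_force": force on the tool from outside, world axes, zero at the start; "torque": the same for the moment, N m; "finger_gap": opening from 0.0 (shut) to 1.0 (fully open).
Only numpy, scipy, OpenCV 4.12 (cv2) and the standard library are available. Lean on these libraries where they do the work, as an engineer would, in place of code of your own. Each camera call takes 0.05 s, during which the arm holds its last target. There are 200 camera calls.

## Task

Get rid of the worn brake pad lying on the loading shelf of the old-parts box: with one fingertip press the paddle beside the shelf down and keep the spring flap open, and meanwhile with the other fingertip push the pad along the shelf and under the flap until it drops into the bin. Then let the flap spring shut and move clear. Only push the pad, never lift it, and leave everything else on the bench and on the box as it is.

Things in the scene. Friction and masses are not known exactly. Their poses are not given: they have to be found in the camera images.
- old_parts_box: Sheet-metal box fixed to the bench: a narrow loading shelf on the robot's side, then the flap, then a closed bin with clear roof and back. Origin: at bench height, below the middle of the shut flap. x runs along the shelf, away from the robot, into the bin; y to the left seen from the robot; z up. All positions below are in this frame, in mm. The flap lies at x -2 to 2.
- shelf_edge (a point): Middle of the far edge of the loading shelf, on its level top (x -8, y 0, z 100). The shelf runs from x -130 to -8, between two guides with inner faces at y -26 and 26, 4 thick and 14 high above the shelf. It ends just before the flap; past this edge it is open below, so a pad whose middle is pushed past the edge tips over and drops into the bin.
- bin_floor (a point): A point on the bin's floor (x 58, y 0, z 4). Inside, the bin spans x -8 to 124 and y -39 to 39; its roof is at z 135, from x 5 on.
- flap (a joint): Flap angle (rad): 0 shut, 0.85 fully open (hard stop). One bent aluminium sheet hinged parallel to x at y 34, z 124. Right of the hinge a gate plate crosses the shelf's end down to 2 mm above it; the pad cannot push it open. Left of it, pressing the paddle down raises the gate: gap under it 24 mm at 0.85, 20 at 0.7; its top then reaches z 175. A spring shuts it when let go.
- paddle (a point): Middle of the upper face of the flap's paddle (moves with it), a 3 mm sheet beside the shelf, x -150 to -3, 44 wide. Shut it slopes up leftward, from y 60, z 125 to y 89, z 158, this point at y 75, z 142. Fully open it is level at z 105 (5 above the shelf), y 52 to 96; about 5 N on its middle holds it there. A fingertip can slide along it in x.
- brake_pad: Worn brake pad lying on the loading shelf, lining down: dark steel back plate 80 x 34 x 5 mm on top of a lining 66 x 32 x 8 mm, 13 mm thick in all, about 0.13 kg. Origin: middle of its underside; x along its 80 mm length, y across, z up. It starts lengthwise between the guides, its far end short of the flap.
- wrench: Bystander, to be left alone: open wrench lying on the bench. Origin at the middle of its underside.
- socket: Bystander, to be left alone: steel wrench socket standing on the bench, 28 mm across, 45 mm tall. Origin at the middle of its underside.
- hub_nut: Bystander, to be left alone: round steel collar nut lying on the roof of the box, 36 mm across, 18 mm tall. Origin at the middle of its underside.
- grease_jar: Bystander, to be left alone: grey jar on the bench, 60 mm across, 70 mm tall. Origin at the middle of its underside.
- carton: Bystander, to be left alone: small cardboard carton on the bench, 50 x 75 x 50 mm. Origin at the middle of its underside.
- mug: Bystander, to be left alone: white mug on the bench, 76 mm across, 90 mm tall. Origin at the middle of its underside.
- screwdriver: Bystander, to be left alone: screwdriver lying on the bench. Origin at the middle of its underside.
Not all that is in view belongs to the job. Of the things shaped like the brake_pad, the steel one is meant.

How it is judged:
By the outcome, as a careful person would: the job done as asked, in the order asked, and still so for the second after the job is handed in, with the robot touching nothing.
It also fails if it takes over 38 s, if anything falls off the work surface, if the arm or the gripper's body presses on something with over 40 N, if the wrist force passes 120 N, or if a joint passes its speed limit or range.

## Working session

There is one attempt and no reset: what is moved stays moved. The work goes in short steps, Python scripts to look and compute and a tool call to move; the robot and the scene stay as the last step left them, time stands still between calls to the robot, and variables do not carry over. Pictures are saved under pics/ and viewed, about 8 in all and at most 12, crops included, and the job is handed in when it is done.

Besides the shell and the picture viewer there is one more tool, called as a command line: name --argument value ..., lists and objects as JSON in quotes. step_arm: Moves the arm, as the interface text tells. Its arguments: {"type":"object","properties":{"plan":{"type":"array"},"jaw":{"type":"number"}},"required":["plan"]}

```bash
mkdir -p pics; ls
python3 - <<'E'
from bench import arm
import cv2,numpy as np,pickle
o=arm.get_obs();print({k:np.round(v,3).tolist() for k,v in o.items()})
for n in("side","top"):
    f=arm.grab_frame(n);pickle.dump(f,open(f"pics/{n}0.pkl","wb"));cv2.imwrite(f"pics/{n}0.png",f["img"])
    R=cv2.Rodrigues(np.array(f["rvec"],float))[0];print(n,(-R.T@np.array(f["tvec"]).ravel()).round(),R[2].round(2),f["intrinsics"])
E
```

```text
pics
{'t': 0.0, 'joint_positions': [-1.433, 0.313, 1.498, 0.0, 1.331, -0.223], 'joint_vel': [0.0, -0.001, 0.001, -0.001, 0.001, 0.0], 'joint_torque': [-0.001, -41.227, -25.974, -0.0, 0.004, -0.0], 'tcp_pos': [185.316, -491.161, 404.131], 'tool_rot': [-0.001, 0.984, 0.179, 0.0], 'contact_force': [-0.574, -0.062, -1.16], 'torque': [0.025, -0.04, -0.031], 'finger_gap': 1.0}
side [ 477. -767.  884.] [ 0.07  0.7  -0.71] [[414.74891556   0.         325.98634272]
 [  0.         414.74891556 202.6037031 ]
 [  0.           0.           1.        ]]
top [ 313.   10. 1380.] [ 0.17 -0.   -0.99] [[498.23730738   0.         327.22463128]
 [  0.         498.23730738 200.81114984]
 [  0.           0.           1.        ]]
```

View pics/top0.png

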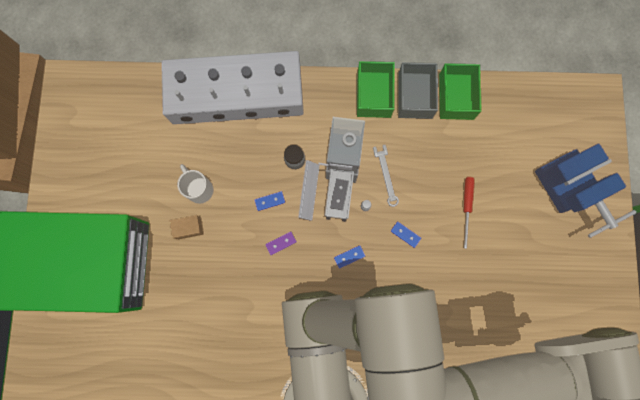

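View pics/side0.png

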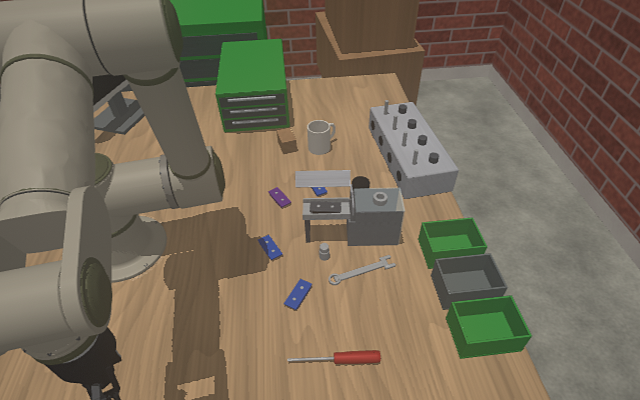

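The top view shows the box at about (345,165), with a dark pad on its shelf at (340,193) and the paddle at (309,190). The other pad-shaped things are blue at (270,201), (349,256) and (405,235), and purple at (281,243), all on the bench. Only the grey steel one on the shelf fits the description. I'll enlarge both views to confirm it and to measure.

Run:
```python
import cv2
a=cv2.imread("pics/top0.png")[110:230,285:385];b=cv2.imread("pics/side0.png")[165:265,285:415]
cv2.imwrite("pics/topc.png",cv2.resize(a,None,fx=5,fy=5,interpolation=2));cv2.imwrite("pics/sidec.png",cv2.resize(b,None,fx=6,fy=6,interpolation=2))
```

```text
(no output)
```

View pics/topc.png

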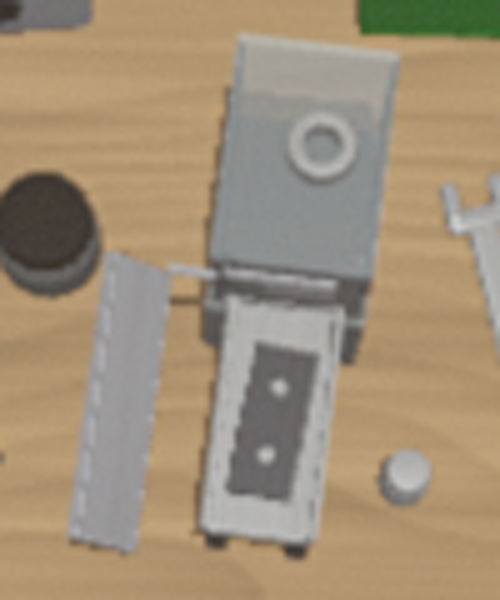

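View pics/sidec.png

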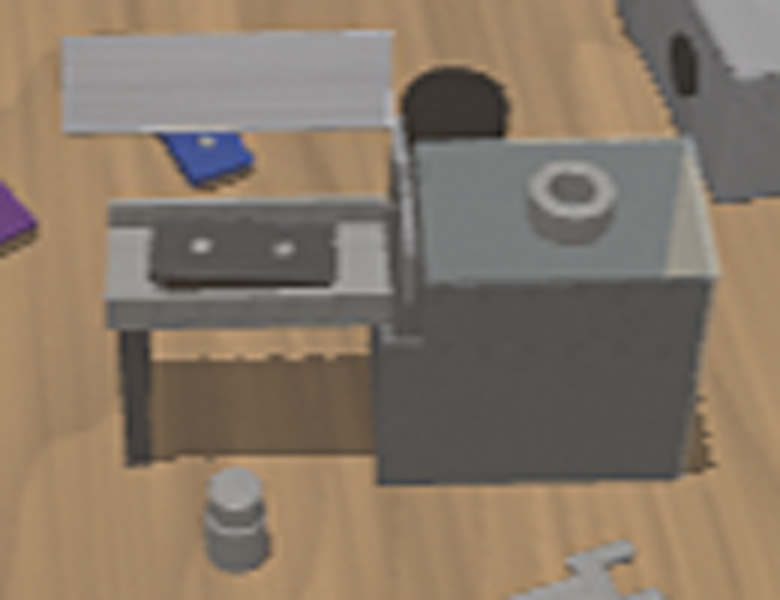

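The crops confirm it: the pad on the shelf has a dark steel back with two bright rivets, corners at about (260,343) to (290,500) in the top crop. The paddle is raised and the flap is shut. Next I'll fit the box pose to the landmarks from both views.

```bash
cat > h.py <<'E'
import cv2,numpy as np,pickle
from scipy.optimize import least_squares
def proj(f,P):
    return cv2.projectPoints(np.array(P,float),np.array(f["rvec"],float),np.array(f["tvec"],float),np.array(f["intrinsics"],float),None)[0][:,0]
def w(p,B):
    x,y,a=p;B=np.atleast_2d(B).astype(float);c,s=np.cos(a),np.sin(a)
    return np.c_[x+c*B[:,0]-s*B[:,1],y+s*B[:,0]+c*B[:,1],B[:,2]]
def ray(f,uv,z):
    R=cv2.Rodrigues(np.array(f["rvec"],float))[0];C=-R.T@np.array(f["tvec"],float).ravel()
    d=R.T@np.linalg.inv(f["intrinsics"])@np.array([*uv,1.]);return C+d*(z-C[2])/d[2]
def tobox(p,P):
    d=np.array(P[:2])-p[:2];c,s=np.cos(p[2]),np.sin(p[2]);return np.array([c*d[0]+s*d[1],-s*d[0]+c*d[1]])
E
python3 - <<'E'
from h import *
T=pickle.load(open("pics/top0.pkl","rb"));S=pickle.load(open("pics/side0.pkl","rb"))
pad=[(-150,89,158),(-3,89,158),(-150,60,125),(-3,60,125)]
B=[(124,40,135),(124,-40,135),(-130,30,114),(-130,-30,114)]
tp=np.array([(70,540),(108,252),(132,552),(170,272),(240,37),(398,55),(200,530),(315,542)])
sp=np.array([(62,38),(392,32),(63,132),(390,130),(690,140),(716,278),(107,203),(107,300)])
tp=(tp+.5)/5-.5+[285,110];sp=(sp+.5)/6-.5+[285,165]
fun=lambda p:np.r_[(proj(T,w(p,pad+B))-tp).ravel(),(proj(S,w(p,pad+B))-sp).ravel()]
r=least_squares(fun,[480,0,-.13],loss="soft_l1",x_scale=[1,1,.01]);p=r.x
print(p,fun(p).reshape(-1,2).round(1).tolist());np.save("box.npy",p)
for u in[(260,343),(320,352),(228,492),(290,500)]:
    print(tobox(p,ray(T,(np.array(u)+.5)/5-.5+[285,110],113)).round(1))
for u in[(150,222),(333,228),(150,285),(335,285)]:
    print('s',tobox(p,ray(S,(np.array(u)+.5)/6-.5+[285,165],113)).round(1))
for b in[(-126,0,0),(-126,37,0)]:print(w(p,b).round(1))
E
```

```text
[ 6.21956891e+02 -2.87748325e+01 -1.06590971e-01] [[0.6, -1.5], [1.1, -1.2], [0.2, -0.7], [0.3, -0.5], [0.3, -0.4], [-0.9, -0.1], [-0.6, -1.9], [-0.4, -1.2], [-0.8, -0.0], [-0.7, 0.1], [-0.6, 0.8], [-0.2, 0.3], [-1.3, 0.3], [-1.3, -0.6], [-0.6, -0.3], [-1.3, 0.1]]
[-33.    9.6]
[-33.7 -21.9]
[-112.9   16. ]
[-112.9  -16.1]
s [-109.3   17.5]
s [-29.4  12.1]
s [-108.6  -20.4]
s [-29.7 -22.1]
[[496.7 -15.4   0. ]]
[[500.6  21.4   0. ]]
```

```bash
cat > st.py <<'E'
from h import *
from bench import arm
p=np.load("box.npy");o=arm.get_obs();q=o["tool_rot"];a=2*np.arctan2(q[2],q[1])
print("t",round(o["t"],2),"box xy",tobox(p,o["tcp_pos"]).round(1),"z",round(o["tcp_pos"][2],1),"yaw in box",round((a-p[2]+np.pi)%(2*np.pi)-np.pi,4),"F",np.round(o["contact_force"],1),"gap",o["finger_gap"])
E
python3 st.py
```

```text
t 0.1 box xy [-385.  -506.2] z 404.2 yaw in box 0.4674 F [-0.1 -0.8  0.5] gap 1.0022487934386937
```

step_arm --plan '[{"linear":[0,0,0],"yaw":0.156},{"linear":[0,0,0],"yaw":0.156},{"linear":[0,0,0],"yaw":0.155},{"linear":[17,-36,0],"yaw":0},{"linear":[17,-36,0],"yaw":0},{"linear":[17,-36,0],"yaw":0},{"linear":[17,-36,0],"yaw":0},{"linear":[17,-36,0],"yaw":0},{"linear":[17,-36,0],"yaw":0},{"linear":[17,-36,0],"yaw":0},{"linear":[17,-36,0],"yaw":0},{"linear":[17,-36,0],"yaw":0},{"linear":[17,-36,0],"yaw":0},{"linear":[17,-36,0],"yaw":0},{"linear":[17,-36,0],"yaw":0},{"linear":[17,-36,0],"yaw":0},{"linear":[17,-36,0],"yaw":0},{"linear":[17,-36,0],"yaw":0},{"linear":[0,0,0],"yaw":0},{"linear":[0,0,0],"yaw":0}]' --jaw 0.3

```text
t: 2.6
tcp_pos: [495.9, 18.4, 404.4]
tool_rot: [0.0, 0.999, -0.053, -0.0]
contact_force: [-0.3, 0.2, 0.2]
finger_gap: 0.7
```

```bash
python3 st.py
python3 - <<'E'
from h import *
from bench import arm
ims=[]
for n in("side","wrist"):
    f=arm.grab_frame(n);pickle.dump(f,open(f"pics/{n}1.pkl","wb"));ims.append(f["img"])
cv2.imwrite("pics/c1.png",np.vstack([cv2.resize(ims[0][60:310,200:500],(720,600))[:600],])) 
cv2.imwrite("pics/w1.png",ims[1])
E
```

```text
t 2.6 box xy [-130.4   33.5] z 404.4 yaw in box 0.0005 F [-0.3  0.2  0.2] gap 0.7000323580062084
```

View pics/w1.png

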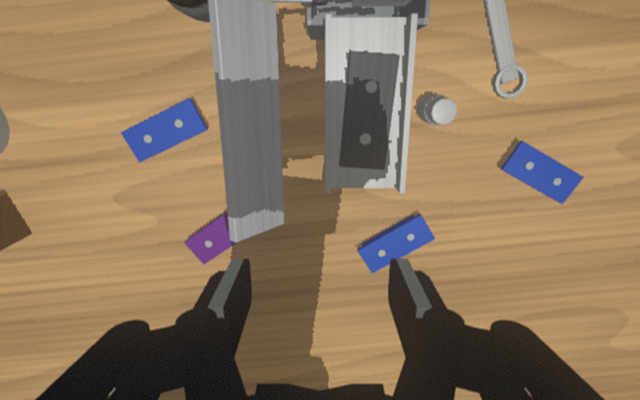

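Wrist view: the finger tips are at about (245,262) and (395,262). The pad's corners are (347,51), (399,57), (340,166) and (385,170), the near guide ends are at (325,191) and (405,193), and the near paddle corners are at (232,242) and (283,223). I'll check these against the box fit.

Run:
```python
from h import *
p=np.load("box.npy");f=pickle.load(open("pics/wrist1.pkl","rb"))
for n,u,z in[("padFL",(347,51),113),("padFR",(399,57),113),("padRL",(340,166),113),("padRR",(385,170),113),("guideL -130,30",(325,191),114),("guideR -130,-30",(406,193),114),("paddle -150,89",(232,242),158),("paddle -150,60",(284,223),125),("tipL in",(249,262),236),("tipR in",(391,262),236),("tipL out",(238,259),236),("tipR out",(402,259),236)]:
    print(n,tobox(p,ray(f,u,z)).round(1))
```

```text
padFL [-32.   14.7]
padFR [-35.8 -20.5]
padRL [-111.   18.]
padRR [-114.   -15.6]
guideL -130,30 [-130.   29.]
guideR -130,-30 [-131.6  -32.3]
paddle -150,89 [-151.7   90.8]
paddle -150,60 [-151.6   59.6]
tipL in [-124.7   63.5]
tipR in [-124.7    2.7]
tipL out [-123.3   68.2]
tipR out [-123.3   -1.9]
```

The checks agree to 1–2 mm. The pad's rear end is at x ≈ -112.5 and the right finger's front face is at ≈ -119. The finger opening is 61 mm, which puts the left tip on the paddle. I'll shift 3 mm left and go down, slowly near the end.

step_arm --plan '[{"linear":[0,-3,20],"yaw":0},{"linear":[0,0,20],"yaw":0},{"linear":[0,0,20],"yaw":0},{"linear":[0,0,10],"yaw":0},{"linear":[0,0,10],"yaw":0},{"linear":[0,0,8],"yaw":0},{"linear":[0,0,8],"yaw":0},{"linear":[0,0,8],"yaw":0},{"linear":[0,0,6],"yaw":0},{"linear":[0,0,5],"yaw":0},{"linear":[0,0,5],"yaw":0},{"linear":[0,0,0],"yaw":0},{"linear":[0,0,0],"yaw":0}]'

```text
t: 4.32
tcp_pos: [496.5, 21.5, 284.9]
tool_rot: [0.0, 0.999, -0.053, 0.0]
contact_force: [-0.6, -3.7, 4.8]
finger_gap: 0.7
```

```bash
python3 st.py
python3 - <<'E'
from h import *
from bench import arm
f=arm.grab_frame("side");pickle.dump(f,open("pics/side2.pkl","wb"))
cv2.imwrite("pics/s2.png",cv2.resize(f["img"][130:260,280:420],None,fx=4.5,fy=4.5,interpolation=2))
E
```

```text
t 4.33 box xy [-130.1   36.7] z 284.9 yaw in box 0.0003 F [-0.6 -3.7  4.8] gap 0.7004399192953962
```

View pics/s2.png

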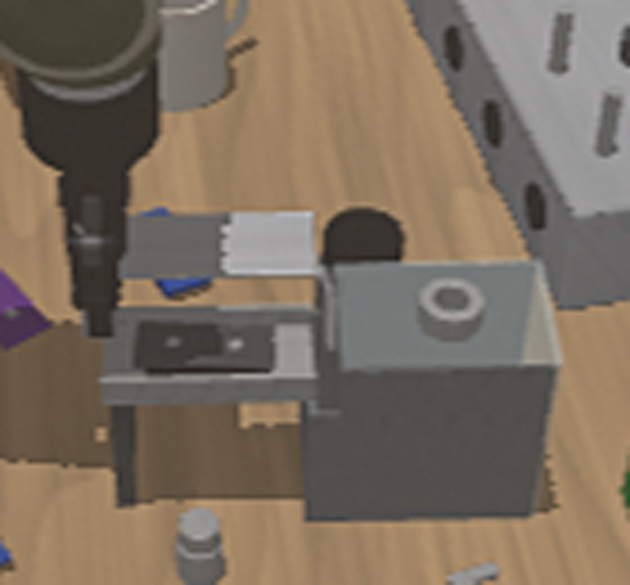

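The side view shows the paddle going down, now at (220,240). The right finger tip is at (97,335), behind the pad at (205,345) and not touching it. I'll go on down to the stop in small steps.

step_arm --plan '[{"linear":[0,0,3],"yaw":0},{"linear":[0,0,3],"yaw":0},{"linear":[0,0,2],"yaw":0},{"linear":[0,0,0],"yaw":0}]'

```text
t: 4.88
tcp_pos: [496.6, 21.2, 277.1]
tool_rot: [0.001, 0.999, -0.053, 0.0]
contact_force: [-0.3, -5.7, 6.8]
finger_gap: 0.699
```

step_arm --plan '[{"linear":[0,0,1],"yaw":0},{"linear":[0,0,1],"yaw":0},{"linear":[0,0,0],"yaw":0}]'

```text
t: 5.25
tcp_pos: [496.6, 21.3, 275.3]
tool_rot: [0.001, 0.999, -0.053, 0.001]
contact_force: [-0.4, -5.3, 6.7]
finger_gap: 0.701
```

step_arm --plan '[{"linear":[0,0,1],"yaw":0},{"linear":[0,0,0],"yaw":0}]'

```text
t: 5.5
tcp_pos: [496.6, 21.3, 274.3]
tool_rot: [0.001, 0.999, -0.053, 0.001]
contact_force: [-0.8, -6.7, 8.8]
finger_gap: 0.699
```

step_arm --plan '[{"linear":[0,0,1],"yaw":0},{"linear":[0,0,0],"yaw":0}]'

```text
t: 5.75
tcp_pos: [496.7, 21.3, 273.4]
tool_rot: [0.001, 0.999, -0.053, 0.001]
contact_force: [-1.1, -6.0, 8.3]
finger_gap: 0.701
```

```bash
python3 st.py
python3 - <<'E'
from h import *
from bench import arm
f=arm.grab_frame("side");pickle.dump(f,open("pics/side3.pkl","wb"))
cv2.imwrite("pics/s3.png",cv2.resize(f["img"][160:260,280:420],None,fx=5.5,fy=5.5,interpolation=2))
E
```

```text
t 5.75 box xy [-129.9   36.4] z 273.4 yaw in box 0.0005 F [-1.1 -6.   8.3] gap 0.7006898985150531
```

View pics/s3.png

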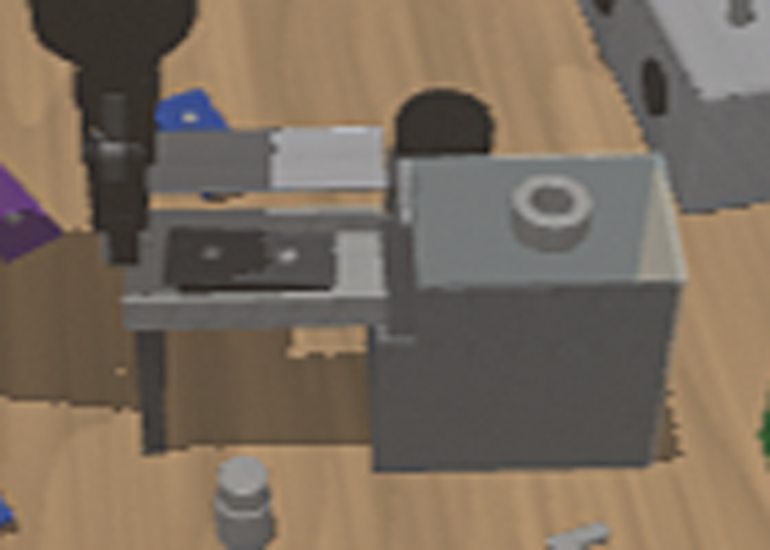

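The side view shows the paddle much lower, its far end edge running from (382,128) to (384,190). The pad has not moved, (165–335, 230–290). I'll work out the flap angle from that.

```bash
cat > ang.py <<'E'
from h import *
p=np.load("box.npy");S=pickle.load(open("pics/side3.pkl","rb"))
def pts(t):
    P=np.array([(55,55),(26,1)]);r=[]
    for y,z in[(89,158),(60,125)]:
        v=np.array([y-34,z-124.]);c,s=np.cos(t),np.sin(t)
        r.append((-3,34+c*v[0]+s*v[1],124-s*v[0]+c*v[1]))
    return r
for t in(.5,.6,.7,.8,.85):
    q=pts(t);print(t,np.round(q,0).tolist(),((proj(S,w(p,q))-[280,160]+.5)*5.5-.5).round(0).tolist())
E
python3 ang.py
```

```text
0.5 [[-3.0, 99.0, 127.0], [-3.0, 57.0, 112.0]] [[380.0, 92.0], [384.0, 171.0]]
0.6 [[-3.0, 99.0, 121.0], [-3.0, 56.0, 110.0]] [[380.0, 101.0], [384.0, 176.0]]
0.7 [[-3.0, 98.0, 115.0], [-3.0, 55.0, 108.0]] [[380.0, 112.0], [384.0, 181.0]]
0.8 [[-3.0, 97.0, 108.0], [-3.0, 53.0, 106.0]] [[379.0, 123.0], [384.0, 186.0]]
0.85 [[-3.0, 96.0, 105.0], [-3.0, 52.0, 105.0]] [[379.0, 128.0], [384.0, 189.0]]
```

step_arm --plan '[{"linear":[0,0,0.7],"yaw":0},{"linear":[0,0,0],"yaw":0}]'

```text
t: 6.05
tcp_pos: [496.7, 21.3, 273.0]
tool_rot: [0.001, 0.999, -0.053, 0.001]
contact_force: [-2.0, -6.2, 11.0]
finger_gap: 0.705
```

The flap is on its stop with moderate force. Now I slide in and push the pad.

step_arm --plan '[{"linear":[4,0,0],"yaw":0},{"linear":[4,0,0],"yaw":0},{"linear":[4,0,0],"yaw":0},{"linear":[4,0,0],"yaw":0},{"linear":[4,0,0],"yaw":0},{"linear":[0,0,0],"yaw":0}]'

```text
t: 6.8
tcp_pos: [515.8, 20.1, 272.8]
tool_rot: [-0.001, 0.999, -0.053, -0.001]
contact_force: [-9.9, 1.1, 16.9]
finger_gap: 0.7
```

step_arm --plan '[{"linear":[4,0,0],"yaw":0},{"linear":[4,0,0],"yaw":0},{"linear":[4,0,0],"yaw":0},{"linear":[4,0,0],"yaw":0},{"linear":[4,0,0],"yaw":0},{"linear":[0,0,0],"yaw":0}]'

```text
t: 7.55
tcp_pos: [535.6, 18.1, 272.8]
tool_rot: [-0.001, 0.999, -0.053, -0.002]
contact_force: [-9.9, 1.4, 16.6]
finger_gap: 0.699
```

```bash
python3 st.py
python3 - <<'E'
from h import *
from bench import arm
f=arm.grab_frame("side");pickle.dump(f,open("pics/side4.pkl","wb"))
cv2.imwrite("pics/s4.png",cv2.resize(f["img"][160:260,280:420],None,fx=5.5,fy=5.5,interpolation=2))
E
```

```text
t 7.55 box xy [-90.8  37.4] z 272.8 yaw in box 0.0013 F [-9.9  1.4 16.6] gap 0.6994871341054512
```

View pics/s4.png

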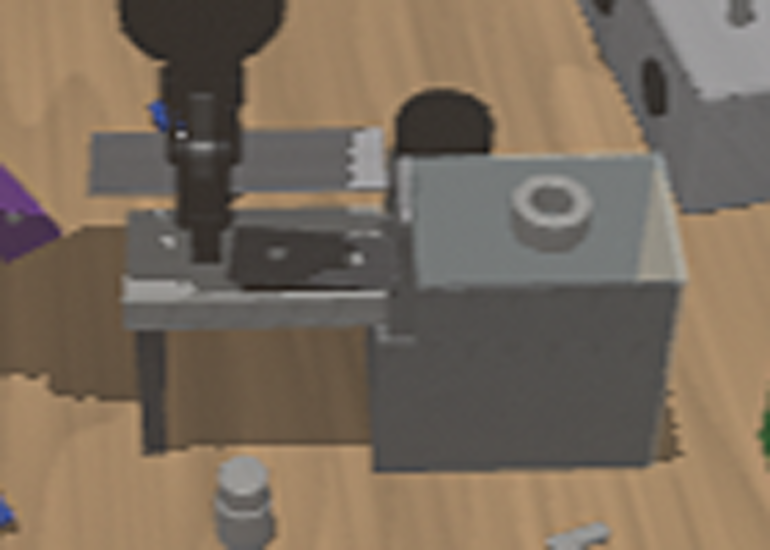

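The pad is moving ahead of the finger: its rear is at (232,255) and its front is passing under the open flap at (395,250). I keep pushing.

step_arm --plan '[{"linear":[4,0,0],"yaw":0},{"linear":[4,0,0],"yaw":0},{"linear":[4,0,0],"yaw":0},{"linear":[4,0,0],"yaw":0},{"linear":[4,0,0],"yaw":0},{"linear":[0,0,0],"yaw":0}]'

```text
t: 8.35
tcp_pos: [555.6, 15.9, 272.9]
tool_rot: [-0.001, 0.999, -0.053, -0.001]
contact_force: [-8.0, 1.2, 16.0]
finger_gap: 0.695
```

step_arm --plan '[{"linear":[4,0,0],"yaw":0},{"linear":[4,0,0],"yaw":0},{"linear":[4,0,0],"yaw":0},{"linear":[3,0,0],"yaw":0},{"linear":[0,0,0],"yaw":0},{"linear":[0,0,0],"yaw":0}]'

```text
t: 9.1
tcp_pos: [570.4, 14.4, 273.0]
tool_rot: [-0.001, 0.999, -0.053, -0.001]
contact_force: [-9.4, 0.1, 16.4]
finger_gap: 0.701
```

```bash
python3 st.py
python3 - <<'E'
from h import *
from bench import arm
f=arm.grab_frame("side")
cv2.imwrite("pics/s5.png",cv2.resize(f["img"][160:260,280:420],None,fx=5.5,fy=5.5,interpolation=2))
E
```

```text
t 9.1 box xy [-55.8  37.4] z 273.0 yaw in box 0.0012 F [-9.4  0.1 16.4] gap 0.7013765418063851
```

View pics/s5.png

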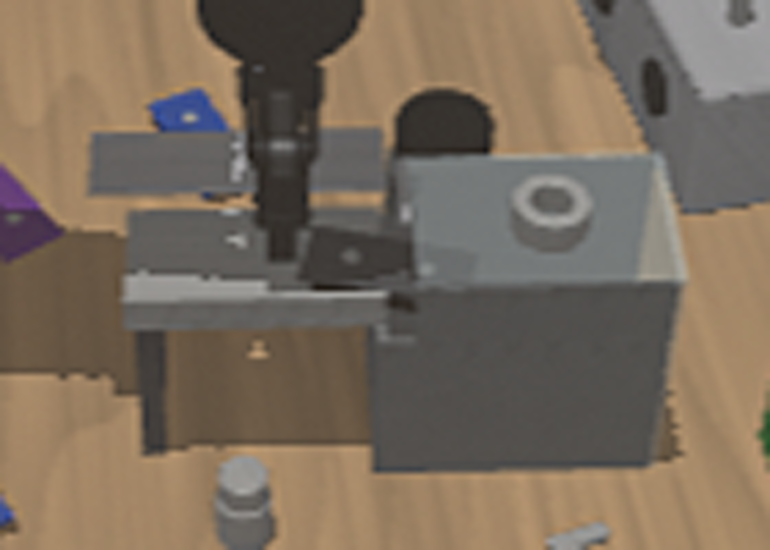

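The pad's front is now under the clear roof and its middle is about at the edge. I'll push in small steps and watch the force.

step_arm --plan '[{"linear":[2,0,0],"yaw":0},{"linear":[2,0,0],"yaw":0},{"linear":[0,0,0],"yaw":0},{"linear":[0,0,0],"yaw":0}]'

```text
t: 9.65
tcp_pos: [574.3, 14.0, 273.0]
tool_rot: [-0.001, 0.999, -0.053, -0.001]
contact_force: [-9.3, 1.0, 15.4]
finger_gap: 0.697
```

step_arm --plan '[{"linear":[2,0,0],"yaw":0},{"linear":[0,0,0],"yaw":0},{"linear":[0,0,0],"yaw":0}]'

```text
t: 10.02
tcp_pos: [576.5, 13.7, 273.0]
tool_rot: [-0.001, 0.999, -0.053, -0.001]
contact_force: [-9.5, 1.3, 15.2]
finger_gap: 0.701
```

```bash
python3 st.py
python3 - <<'E'
from h import *
from bench import arm
f=arm.grab_frame("side")
cv2.imwrite("pics/s6.png",cv2.resize(f["img"][160:260,280:420],None,fx=5.5,fy=5.5,interpolation=2))
E
```

```text
t 10.03 box xy [-49.8  37.4] z 273.0 yaw in box 0.0012 F [-9.5  1.3 15.2] gap 0.7007140801627967
```

View pics/s6.png

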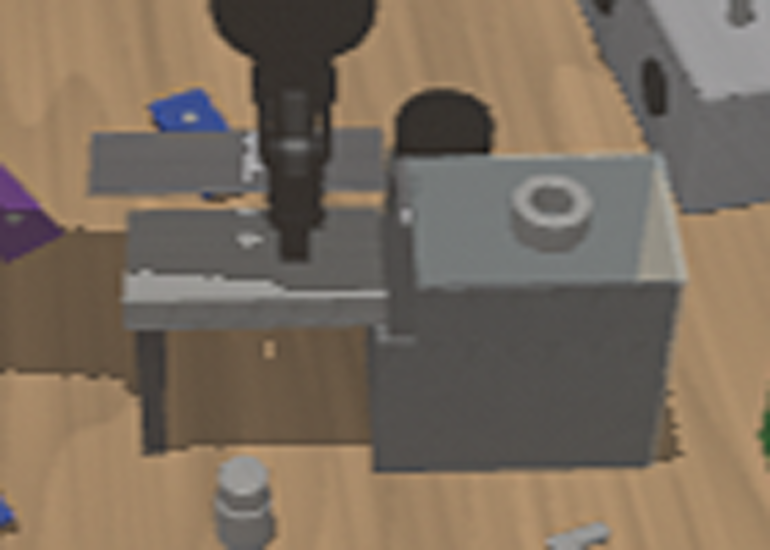

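The pad has gone off the shelf into the bin. I'll back off a little, raise gently so the flap springs shut, then move clear.

step_arm --plan '[{"linear":[-5,0,0],"yaw":0},{"linear":[-5,0,0],"yaw":0},{"linear":[0,0,-6],"yaw":0},{"linear":[0,0,-6],"yaw":0},{"linear":[0,0,-6],"yaw":0},{"linear":[0,0,-6],"yaw":0},{"linear":[0,0,-6],"yaw":0},{"linear":[0,0,-6],"yaw":0},{"linear":[0,0,-6],"yaw":0},{"linear":[0,0,-8],"yaw":0},{"linear":[0,0,-15],"yaw":0},{"linear":[0,0,-20],"yaw":0},{"linear":[0,0,-20],"yaw":0},{"linear":[0,0,-20],"yaw":0},{"linear":[-30,0,0],"yaw":0},{"linear":[-40,0,0],"yaw":0},{"linear":[-40,0,0],"yaw":0},{"linear":[-30,0,0],"yaw":0},{"linear":[0,0,0],"yaw":0},{"linear":[0,0,0],"yaw":0}]'

```text
t: 12.58
tcp_pos: [428.3, 28.9, 397.6]
tool_rot: [0.0, 0.999, -0.053, 0.001]
contact_force: [-0.2, 0.8, -0.3]
finger_gap: 0.703
```

```bash
python3 st.py
python3 - <<'E'
from h import *
from bench import arm
a=arm.grab_frame("side")["img"];b=arm.grab_frame("top")["img"]
cv2.imwrite("pics/end.png",np.hstack([cv2.resize(a[150:270,270:430],(400,300),interpolation=2),cv2.resize(b[105:225,260:420],(400,300),interpolation=2)]))
E
```

```text
t 12.57 box xy [-198.7   36.8] z 397.6 yaw in box 0.0004 F [-0.2  0.8 -0.3] gap 0.7031683023735651
```

View pics/end.png

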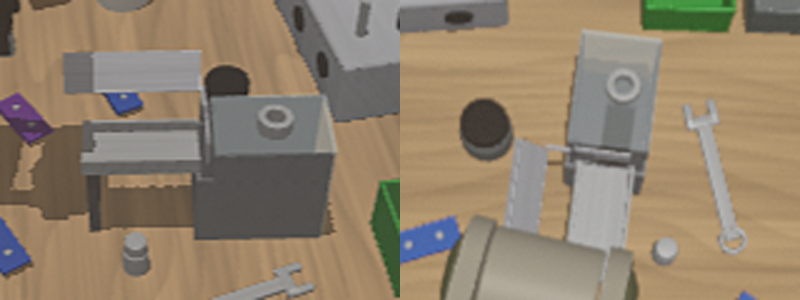

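The last view shows the shelf empty, the flap shut and the paddle back up. A dark shape shows through the clear roof in the bin at (620,125). The nut, socket, wrench and jar have not moved. I'll hand in.

```bash
python3 -c "
from bench import arm
print(arm.job_done())"
```

```text
the job is handed in; nothing more can be done
None
```

The worn brake pad is off the shelf and in the bin, and I handed the job in at about 12.6 s of the 38 s allowed. I held the paddle down with the left fingertip. With the right one I pushed the pad along the shelf and under the open flap until it dropped, then let the flap spring shut and backed away.

- **Opening:** the last image check put the flap at about 0.84 rad, and the force then rose as it met its stop.
- **Forces:** the force readings after each move stayed below about 20 N while pressing and pushing. They were about zero after I moved clear.
- **End state:** the final pictures show the shelf empty and the flap shut. The hub nut, socket, wrench and jar look unmoved; I did not check the mug, carton and screwdriver again.
- **Less certain:** I saw the pad in the bin only as a dark shape through the clear roof. The views differed by up to about 4 mm on the pad's starting position, and the pad turned slightly while being pushed. Neither caused trouble.

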